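Move the tin caddy from one hook stand to the other

ROBOT

A 6-joint arm with a two-finger parallel gripper is mounted at the origin on the work surface. World frame = base frame: x ahead of the robot, y to its left, z up, the work surface at z = 0. Lengths are in m, angles in rad, forces in N, time in s.
With the tool pointing down it reaches from about 0.225 to 0.875 m from the base axis. Payload 3.4 kg.
Tool frame: the origin (TCP) lies between the finger pads; the fingertips stand 17 mm ahead of it and the grasp point (between the pads) lies 2 mm behind it; z points along the fingers, y is the line along which they close (so a half turn about z gives the same grasp; the last joint's range is limited). The gripper opens to 85 mm and grips with 20 to 120 N. Pads are 22 mm wide; open, the fingers measure 114 mm over their backs; the gripper's body (76 mm by 85 mm) begins 54 mm behind the grasp point. The pads swing forward as they close: fully open they stand 13 mm farther back than shut.
Start: joints at [1.075, 0.276, 1.505, -0, 1.361, -0.121], TCP at [0.211, 0.535, 0.248] pointing down, gripper open.
Joint ranges: [-2.89, 2.89], [-0.75, 2.08], [0.22, 2.7], [-1.18, 4.32], [0.11, 2.71], [-2.7, 2.7]. Speed limits (rad/s): [2.57, 2.57, 3.14, 3.14, 3.14, 3.14].

INTERFACE

Orientations are given as a rotation vector (axis times angle).
In Python, from station import manip, optics gives the robot as it stands.
- The arm moves only by the tool apply_moves, never from a script. Its arguments are lists of equal length, an entry for each row: "slide": the shift along the world's x, y, z in units of 25 cm (1.0 is 25 cm), a list of three; "rot": the turn, a rotation vector about the world's x, y, z in units of pi/2 rad (1.0 is pi/2 rad), a list of three. In form: {"slide": [[dx, dy, dz], ...], "rot": [[wx, wy, wz], ...]}. A call has exactly 10 rows; each row shifts and turns the commanded pose from where the row before left it; what a row does not reach is not made up. A row lasts 1/12 s, in which the tool goes at most 41.7 mm and 7.16 degrees, less where a joint would pass 70% of its speed; a pose out of reach is approached as far as the arm can. A call with a number of a shift or a turn outside -1 to 1 is refused whole. A call with a gripper value outside its range is refused whole. "jaw" is the finger opening in mm, from 0 to 85.4, set as the call begins (left out, the last holds). The fingers move at their own pace and stop on an object; "squeeze" is the grip in N (left out, the last holds). Time passes only in rows, so rows that do not move let the fingers close, or fill a call up. It gives the time, the measured TCP pose, the force, the opening and the grip force at its end, in the units of the state.
- manip.state(): the state, without advancing time (a new reading comes with each control period).
- optics.snapshot(name): name is "scene" or "top" or "wrist"; returns the picture (384x512x3 uint8, red, green, blue); there is no depth.
- optics.camera_model(name): a dict with "camera_matrix" (3x3 intrinsics, pixels), "distortion" ([k1, k2, p1, p2, k3] as OpenCV has them; the pictures are not rectified), "R" (3x3) and "t" (3): a world point X has camera coordinates R X + t; the wrist camera has in their place "T_tool_cam" (4x4, takes a point from camera to tool coordinates, whose origin is the TCP and whose axes are the flange's). Camera axes: x right, y down, z forward; pixel columns grow to the right and rows downward; lengths in m; the calibration is good to about 2 mm. A picture is of the moment at which its call begins: read the wrist's pose just before it. camera_model takes no time and is no camera call.
- manip.job_done(): hands the job in; it is judged then, once.
The state is a dict: "t": time; "joints": joint angles; "joint_velocities": joint speeds; "joint_torque": joint torques, N m; "position": TCP position; "tool_rot": TCP orientation; "force": force on the tool from outside, world axes, zero at the start; "ft_torque": the same for the moment, N m; "opening": opening from 0.0 (shut) to 1.0 (fully open); "grip_force": force on a finger pad.
Only numpy, scipy, OpenCV 4.12 (cv2) and the standard library are available. Lean on these libraries where they do the work, as an engineer would, in place of code of your own. Each camera call takes 0.05 s, during which the arm holds its last target. There are 200 camera calls.

TASK

The small stand with the square foot is needed elsewhere: lift the tin caddy up and off its hook and hang it by the middle of its handle on the hook of the round-footed telescopic stand, gently and behind the turned-up tip, so that it hangs free, upright and still. How high that telescopic hook is set is not known beforehand; look or feel for it. Leave the square-footed stand standing where it is and do not shove the other things on the counter about.

Things in the scene. Friction and masses are not known exactly. Their poses are not given: they have to be found in the camera images.
- caddy: open tin caddy, 80 (x) by 120 (y) by 70 mm high, holding three packets that stay put below its rim; fixed handle of 10 mm round bar: uprights at y = +-64 mm outside the end walls, straight level bar along y over the middle. Origin: centre of its underside, z up. 0.2 to 0.45 kg. Starts hanging on the square-footed stand, bar across the hook's arm
- caddy_bar (a point): middle of the handle's top bar, on the bar's centre line, 130 mm above the caddy's underside; the bar is straight for 56 mm to either side along y, and the clear window under it is 55 mm high down to the rim (70 mm above the underside)
- square_stand: loose steel stand, 1.6 kg: foot plate x -115 to +35 mm, 130 mm wide, 16 mm thick; 18 mm square post, 210 mm high, at x = y = 0. Hook: arm's centre line 200 mm above the counter, 10 mm round arm to -x, level for 100 mm, then bent up to a tip ending at x = -118 mm, its top 35 mm above the arm's centre line. Caddy starts 80 mm out from the post. Origin: post axis at the counter, z up
- tube_stand: fixed stand: round foot 130 mm across, 22 mm tube with black collar, clamped 14 mm telescopic rod. Hook on the rod: arm's centre line 195 to 285 mm above the counter, different each time and not given; 10 mm round arm to -x, level for 100 mm, then bent up to a tip ending at x = -118 mm, its top 35 mm above the arm's centre line. Origin: tube axis at the counter, z up
- bowl: bystander: white shallow bowl, 110 mm across, 45 mm high, between the stands; origin under its centre
- canister: bystander: white jar with a steel lid, 80 mm across, 120 mm high, behind and between the stands; origin under its centre
- mug: bystander: blue mug, 80 mm across, 90 mm high, to the left; origin under its centre
- food_can: bystander: food can, 74 mm across, 110 mm high, to the right; origin under its centre
- spice_jar: bystander: small amber jar, 48 mm across, 100 mm high, front left; origin under its centre
- spoon: bystander: wooden spoon lying flat, front right; origin under its middle
Not all that is in view belongs to the job. There is more than one size of the caddy; the job needs the largest.

How it is judged:
By the outcome, as a careful person would: the job done as asked, in the order asked, and still so for the second after the job is handed in, with the robot touching nothing.
It also fails if it takes over 64 s, if anything falls off the work surface, if the arm or the gripper's body presses on something with over 40 N, if the wrist force passes 120 N, or if a joint passes its speed limit or range.

## Working session

There is one attempt and no reset: what is moved stays moved. The work goes in short steps, Python scripts to look and compute and a tool call to move; the robot and the scene stay as the last step left them, time stands still between calls to the robot, and variables do not carry over. Pictures are saved under pics/ and viewed, at most 10 in all, crops included, and the job is handed in when it is done.

Besides the shell and the picture viewer there is one more tool, called after "Request:" in YAML: its name, and indented under it one key for each argument. apply_moves: Moves the arm, as the interface text tells. Shifts and turns lie within -1 to 1; 1 stands for 25 cm of shift or pi/2 rad of turn. Its arguments: {"type":"object","properties":{"slide":{"type":"array"},"rot":{"type":"array"},"jaw":{"type":"number"},"squeeze":{"type":"number"}},"required":["slide","rot"]}

```bash
mkdir -p pics
python3 - <<'E'
from station import manip, optics
import cv2,numpy as np
s=manip.state();print(s['t'],s['position'],s['tool_rot'],s['force'])
a=[optics.snapshot(n) for n in("scene","top")]
for n,i in zip(("scene","top"),a): cv2.imwrite(f'pics/{n}0.png',i[:,:,::-1])
for n in("scene","top","wrist"):
  m=optics.camera_model(n);print(n,{k:np.round(v,4).tolist() for k,v in m.items() if k not in()})
E
```

```text
0.0 [0.2102506  0.53463339 0.24742395] [-5.85148871e-01 -3.08602519e+00  2.77457274e-03] [-0.86871494 -0.08237965 -0.10038548]
scene {'camera_matrix': [[383.8594, 0.0, 255.3054], [0.0, 383.8594, 189.1129], [0.0, 0.0, 1.0]], 'distortion': [-0.108, 0.0, 0.0, 0.0, 0.0], 'R': [[-0.2102, 0.9776, -0.0097], [0.7069, 0.1451, -0.6923], [-0.6754, -0.1524, -0.7216]], 't': [0.1402, -0.2768, 1.7592]}
top {'camera_matrix': [[346.7683, 0.0, 262.3472], [0.0, 346.7683, 195.487], [0.0, 0.0, 1.0]], 'distortion': [-0.0093, 0.0, 0.0, 0.0, 0.0], 'R': [[-0.0, -0.9998, 0.0224], [-0.9896, -0.0032, -0.1436], [0.1436, -0.0221, -0.9894]], 't': [-0.0221, 0.5749, 1.0361]}
wrist {'camera_matrix': [[335.0657, 0.0, 255.2861], [0.0, 335.0657, 187.9507], [0.0, 0.0, 1.0]], 'distortion': [-0.1018, 0.0, 0.0, 0.0, 0.0], 'T_tool_cam': [[-0.0005, -0.9451, -0.3268, 0.0852], [1.0, -0.0001, -0.0013, -0.0003], [0.0012, -0.3268, 0.9451, -0.1255], [0.0, 0.0, 0.0, 1.0]]}
```

View pics/scene0.png

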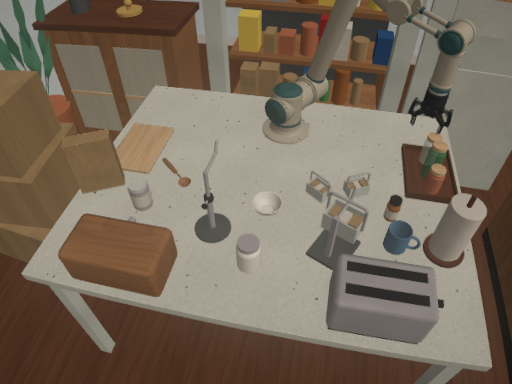

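View pics/top0.png

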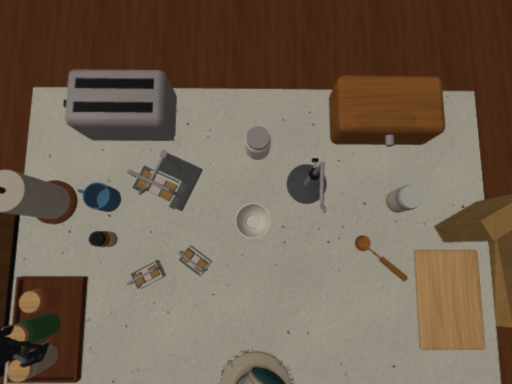

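The scene picture shows three caddies. One hangs on the square-footed stand at about (345,215) in scene and (157,183) in top. Two small ones stand on the counter at scene (319,187) and (357,185). The hanging one fits, being the largest and on the square stand. The telescopic stand is at scene (212,228), with its hook tip near (216,145). I'll confirm in one enlarged montage.

Run:
```python
import cv2,numpy as np
s=cv2.imread('pics/scene0.png');t=cv2.imread('pics/top0.png')
def c(i,x,y,w=100,h=75): return cv2.resize(i[y:y+h,x:x+w],(400,300),interpolation=cv2.INTER_CUBIC)
m=np.vstack([np.hstack([c(s,295,190),c(s,165,135,140,105)]),np.hstack([c(t,115,140),c(t,270,145)])])
for x in range(0,800,40):
  cv2.line(m,(x,0),(x,6),(0,0,255),1);cv2.line(m,(x,300),(x,306),(0,0,255),1)
cv2.imwrite('pics/m1.png',m)
```

```text
(no output)
```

View pics/m1.png

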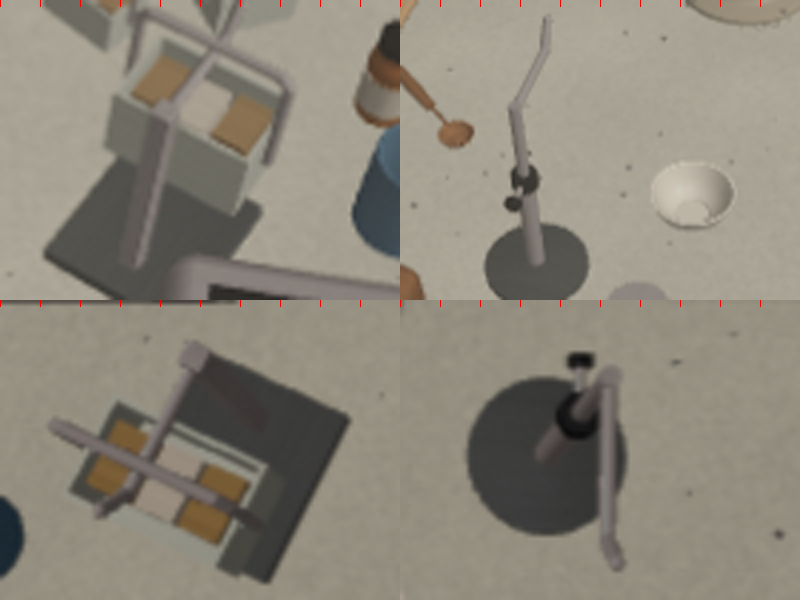

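```bash
cat > h.py <<'E'
import numpy as np,cv2
from station import manip,optics
def ray(m,p):
  u=cv2.undistortPoints(np.array([[p]],float),np.array(m['camera_matrix']),np.array(m['distortion'])).ravel()
  R=np.array(m['R']);t=np.array(m['t']);d=R.T@np.r_[u,1];return -R.T@t,d/np.linalg.norm(d)
def tri(rs):
  A=sum(np.eye(3)-np.outer(d,d) for _,d in rs);b=sum((np.eye(3)-np.outer(d,d))@o for o,d in rs)
  X=np.linalg.solve(A,b);return X,[1e3*np.linalg.norm((np.eye(3)-np.outer(d,d))@(X-o)) for o,d in rs]
def proj(m,X):
  return cv2.projectPoints(np.array(X,float).reshape(-1,3),cv2.Rodrigues(np.array(m['R']))[0],np.array(m['t']),np.array(m['camera_matrix']),np.array(m['distortion']))[0][:,0]
def wristmodel(s,m):
  T=np.eye(4);T[:3,:3]=cv2.Rodrigues(np.array(s['tool_rot']))[0];T[:3,3]=s['position']
  C=T@np.array(m['T_tool_cam']);m=dict(m);m['R']=C[:3,:3].T;m['t']=-C[:3,:3].T@C[:3,3];return m
E
python3 - <<'E'
from h import *
S=optics.camera_model('scene');T=optics.camera_model('top')
f=lambda x,y,ox,oy,k:((x+.5)/k-.5+ox,(y+.5)/k-.5+oy)
P={}
for n,a,b in [('bar+y',(288,82),(55,126)),('bar-y',(140,15),(258,222)),('sqpost',(165,108),(195,55))]:
  P[n]=tri([ray(S,f(*a,295,190,4)),ray(T,f(*b,115,140,4))])
for n,a,b in [('rodtop',(115,106),(210,76)),('bend',(142,50),(207,240)),('tip',(148,18),(217,264)),('foot',(137,264),(147,155))]:
  P[n]=tri([ray(S,f(*a,165,135,20/7)),ray(T,f(*b,270,145,4))])
for n,v in P.items(): print(n,v[0].round(4),np.round(v[1],1))
E
```

```text
bar+y [0.6148 0.3344 0.2069] [1.1 1.1]
bar-y [0.553  0.2117 0.1886] [7.4 7.4]
sqpost [0.6623 0.244  0.2108] [0.7 0.7]
rodtop [ 0.621  -0.1638  0.276 ] [0.2 0.2]
bend [ 0.5202 -0.1624  0.2693] [1.9 1.9]
tip [ 0.5018 -0.1598  0.3019] [0.1 0.1]
foot [ 0.6206 -0.1651  0.0041] [0.2 0.2]
```

Run:
```python
from h import *
T=optics.camera_model('top')
f=lambda x,y:((x+.5)/4-.5+115,(y+.5)/4-.5+140)
def atz(p,z):
  o,d=ray(T,f(*p));return o+d*(z-o[2])/d[2]
q=[atz((350,118),.016),atz((268,282),.016)];print(np.round(q,4))
d=q[1]-q[0];print('len',np.linalg.norm(d),'yaw',np.degrees(np.arctan2(-d[1],-d[0])))
p,tp=atz((195,55),.21),atz((100,212),.235);print(p,tp,np.degrees(np.arctan2(*(p-tp)[1::-1])))
b=[atz((55,126),.21),atz((258,222),.21)];d=b[0]-b[1];print('bar',np.round(b,4),np.degrees(np.arctan2(d[1],d[0])),np.linalg.norm(d))
# smaller caddies, bystanders rough
for n,z,u in [('c1',.08,(195,260)),('c2',.08,(148,275)),('jar',.1,(97,239)),('can',.12,(258,140))]:
  o,dd=ray(T,u);print(n,(o+dd*(z-o[2])/dd[2]).round(3))
s=manip.state();print(cv2.Rodrigues(np.array(s['tool_rot']))[0].round(3))
```

```text
[[0.6635 0.1714 0.016 ]
 [0.5313 0.2325 0.016 ]]
len 0.14563393822875925 yaw -24.796682684505132
[0.66245225 0.24491619 0.21      ] [0.55322978 0.29380855 0.235     ] -24.11520575262545
bar [[0.614  0.3344 0.21  ]
 [0.5508 0.1995 0.21  ]] 64.88668089893571 0.14902101405227108
c1 [0.379 0.176 0.08 ]
c2 [0.337 0.31  0.08 ]
jar [0.439 0.453 0.1  ]
can [ 0.729 -0.007  0.12 ]
[[-0.931  0.366 -0.001]
 [ 0.366  0.931 -0.001]
 [ 0.    -0.002 -1.   ]]
```

The crop confirms the hanging caddy at scene (345,215): it has the tall handle and hangs on the square stand. The tube hook points roughly along -x at z ≈ 0.27. Next I move to a viewing pose above the caddy with the gripper turned to fit.

Request:
apply_moves:
  slide:
    - [0.078,-0.045,0.024]
    - [0.078,-0.045,0.024]
    - [0.078,-0.045,0.024]
    - [0.078,-0.045,0.024]
    - [0.078,-0.045,0.024]
    - [0.078,-0.045,0.024]
    - [0.078,-0.045,0.024]
    - [0.078,-0.045,0.024]
    - [0.078,-0.045,0.024]
    - [0.078,-0.045,0.024]
  rot:
    - [0,0,-0.052]
    - [0,0,-0.052]
    - [0,0,-0.052]
    - [0,0,-0.052]
    - [0,0,-0.052]
    - [0,0,-0.052]
    - [0,0,-0.052]
    - [0,0,-0.052]
    - [0,0,-0.052]
    - [0,0,-0.052]

```text
t: 0.93
position: [0.4062, 0.4218, 0.3081]
tool_rot: [-1.768, -2.597, 0.001]
force: [-0.0, -0.0, 0.0]
opening: 1.001
grip_force: 0.0
```

Request:
apply_moves:
  slide:
    - [0.078,-0.045,0.024]
    - [0.078,-0.045,0.024]
    - [0.078,-0.045,0.024]
    - [0.078,-0.045,0.024]
    - [0.078,-0.045,0.024]
    - [0.078,-0.045,0.024]
    - [0.078,-0.045,0.024]
    - [0.078,-0.045,0.024]
    - [0.078,-0.045,0.024]
    - [0,0,0]
  rot:
    - [0,0,-0.052]
    - [0,0,-0.052]
    - [0,0,-0.052]
    - [0,0,-0.052]
    - [0,0,-0.052]
    - [0,0,-0.052]
    - [0,0,-0.052]
    - [0,0,-0.052]
    - [0,0,-0.052]
    - [0,0,-0.052]

```text
t: 1.77
position: [0.5851, 0.3188, 0.362]
tool_rot: [2.655, 1.674, 0.002]
force: [-0.6, 0.2, -1.0]
opening: 0.998
grip_force: 0.0
```

Run:
```python
from h import *
import pickle
s=manip.state();i=optics.snapshot('wrist');cv2.imwrite('pics/w1.png',i[:,:,::-1])
pickle.dump(s,open('w1.pkl','wb'));R=cv2.Rodrigues(np.array(s['tool_rot']))[0]
print(s['t'],s['position'],np.degrees(np.arctan2(R[1,1],R[0,1])),R[2],s['joints'],s['force'])
```

```text
1.7667 [0.58505733 0.31882459 0.36201859] -25.527742395390614 [-3.24458522e-04  3.30644425e-03 -9.99994481e-01] [ 0.39601257  0.38554364  1.06808563 -0.00269964  1.68600181  0.8412433 ] [-0.56608559  0.18548147 -0.9733574 ]
```

View pics/w1.png

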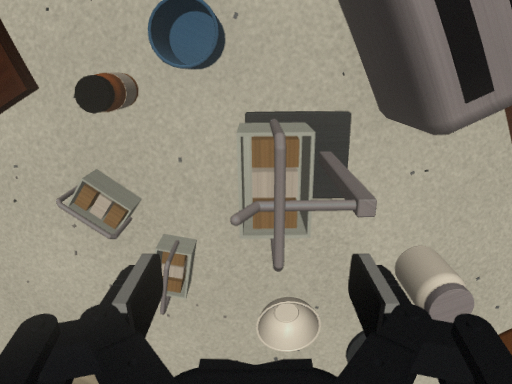

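The wrist picture shows the caddy bar running from (275,124) to (278,266). It crosses the hook arm at (279,206), the post top is at (366,207) and the hook tip at (236,219).

Run:
```python
from h import *
import pickle
s=pickle.load(open('w1.pkl','rb'));W=wristmodel(s,optics.camera_model('wrist'));T=optics.camera_model('top')
f=lambda x,y:((x+.5)/4-.5+115,(y+.5)/4-.5+140)
def atz(m,p,z):
  o,d=ray(m,p);return o+d*(z-o[2])/d[2]
for n,w,t in [('post',(366,207),(195,55)),('tip',(236,219),(100,212)),('cross',(279,206),(143,165)),('bar+',(275,124),(55,126)),('bar-',(278,266),(255,222))]:
  X,e=tri([ray(W,w),ray(T,f(*t))]);print(n,X.round(4),np.round(e,1),'w@.21',atz(W,w,.21).round(4))
```

```text
post [0.663  0.2459 0.2064] [0.4 0.4] w@.21 [0.662  0.2479 0.21  ]
tip [0.5548 0.2958 0.2282] [0.6 0.6] w@.21 [0.5508 0.2885 0.21  ]
cross [0.5901 0.2789 0.1995] [0.1 0.1] w@.21 [0.5912 0.2832 0.21  ]
bar+ [0.6192 0.3459 0.1802] [1.4 1.4] w@.21 [0.6182 0.3512 0.21  ]
bar- [0.5569 0.2079 0.178 ] [1.6 1.6] w@.21 [0.5648 0.2267 0.21  ]
```

Run:
```python
from h import *
import pickle
s=pickle.load(open('w1.pkl','rb'));W=wristmodel(s,optics.camera_model('wrist'))
def atz(m,p,z):
  o,d=ray(m,p);return o+d*(z-o[2])/d[2]
q=np.array([atz(W,p,.15) for p in [(238,124),(314,124),(308,235),(243,235)]]);c=q.mean(0)
a=np.radians(-25);ex=np.array([np.cos(a),np.sin(a),0]);ey=np.array([-np.sin(a),np.cos(a),0]);o=np.array([.6625,.2465,0])
print(c.round(4));print(np.c_[(q-o)@ex,(q-o)@ey].round(4),(c-o)@ex,(c-o)@ey)
# predicted pixels of bar, uprights for given y-offset
for dy in (0,.004,.008):
  X=[o-.08*ex+(dy+y)*ey+np.array([0,0,z]) for y,z in((.069,.21),(.069,.15),(-.069,.21),(0,.21))];print(dy,proj(W,X).round(0).tolist())
g=cv2.imread('pics/w1.png')[95:295,200:400];cv2.imwrite('pics/w1c.png',cv2.resize(g,(600,600),interpolation=cv2.INTER_CUBIC))
```

```text
[0.5928 0.2849 0.15  ]
[[-0.1179  0.0677]
 [-0.0415  0.0671]
 [-0.0424 -0.0572]
 [-0.1156 -0.0563]] -0.07934223202508643 0.005326443176656886
0 [[280.0, 133.0], [276.0, 122.0], [278.0, 275.0], [279.0, 209.0]]
0.004 [[280.0, 128.0], [276.0, 118.0], [278.0, 271.0], [279.0, 205.0]]
0.008 [[280.0, 123.0], [276.0, 114.0], [278.0, 268.0], [279.0, 201.0]]
```

View pics/w1c.png

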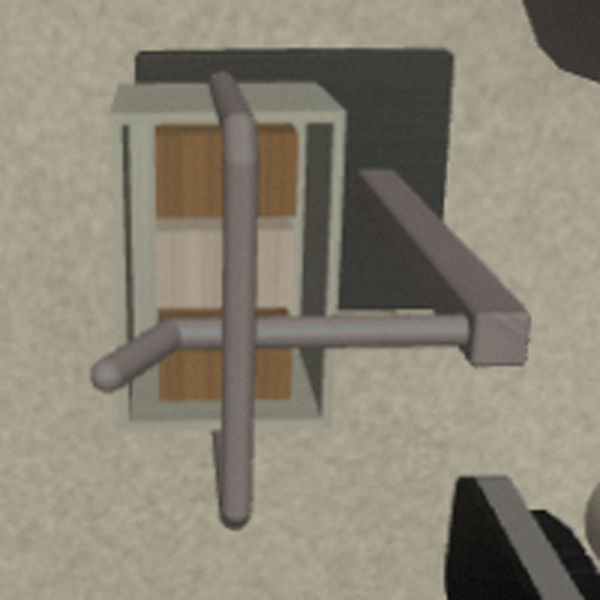

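The bar middle sits over the hook arm to within about 1 mm, with the +y corner at (279,131), the -y end at (278,270) and the crossing at (279,205). I'll move partway down toward a grip 30 mm to the +y side of the hook, then look again.

Request:
apply_moves:
  slide:
    - [0.0075,-0.004,-0.032]
    - [0.0075,-0.004,-0.032]
    - [0.0075,-0.004,-0.032]
    - [0.0075,-0.004,-0.032]
    - [0.0075,-0.004,-0.032]
    - [0.0075,-0.004,-0.032]
    - [0.0075,-0.004,-0.032]
    - [0.0075,-0.004,-0.032]
    - [0.0075,-0.004,-0.032]
    - [0,0,-0.032]
  rot:
    - [0,0,0.0006]
    - [0,0,0.0006]
    - [0,0,0.0006]
    - [0,0,0.0006]
    - [0,0,0.0006]
    - [0,0,0.0006]
    - [0,0,0.0006]
    - [0,0,0.0006]
    - [0,0,0.0006]
    - [0,0,0.0006]

```text
t: 2.65
position: [0.5983, 0.3121, 0.2814]
tool_rot: [2.643, 1.698, 0.0]
force: [-0.1, -0.6, -0.5]
opening: 1.001
grip_force: 0.0
```

Run:
```python
from h import *
import pickle
s=manip.state();i=optics.snapshot('wrist');g=cv2.resize(i[:,:,::-1],(800,600),interpolation=cv2.INTER_CUBIC);cv2.imwrite('pics/w2.png',g)
pickle.dump(s,open('w2.pkl','wb'));R=cv2.Rodrigues(np.array(s['tool_rot']))[0]
print(s['t'],s['position'],np.degrees(np.arctan2(R[1,1],R[0,1])),R[2])
```

```text
2.65 [0.59833588 0.31209772 0.28141829] -24.543993327412863 [-8.87369718e-05  3.61894816e-04 -9.99999931e-01]
```

View pics/w2.png

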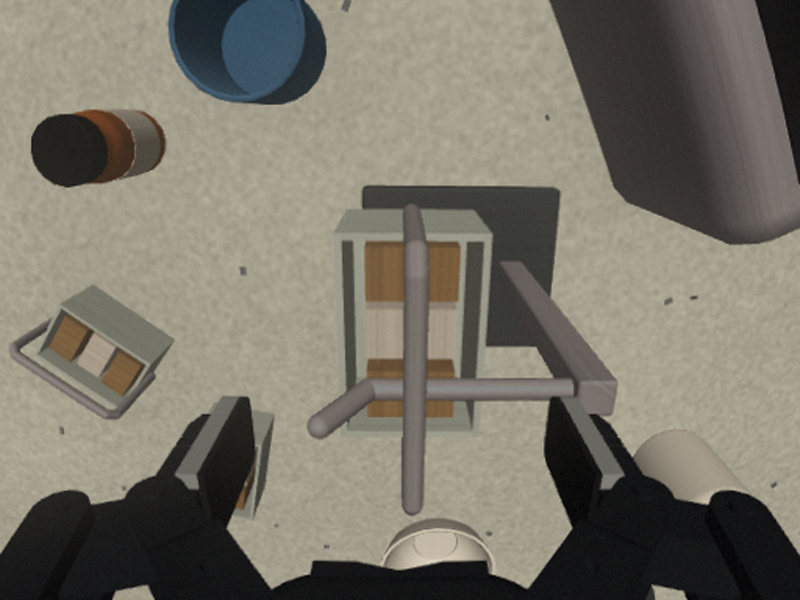

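Run:
```python
from h import *
import pickle
m=optics.camera_model('wrist');W=[wristmodel(pickle.load(open(f'w{k}.pkl','rb')),m) for k in(1,2)]
o=np.array([.6625,.2465,0])
def atz(m,p,z):
  o,d=ray(m,p);return o+d*(z-o[2])/d[2]
k=1.5625
for n,a,b in [('post',(366.7,207.7),(596,395)),('tip',(235,220),(318,427)),('cross',(279.3,205),(415,389)),('bar+',(279,131),(415,236)),('bar-',(278,270),(412,514))]:
  b=(b[0]/k,b[1]/k);X,e=tri([ray(W[0],a),ray(W[1],b)]);print(n,X.round(4),np.round(e,1),atz(W[1],b,.21).round(4))
```

```text
post [0.6639 0.2426 0.2017] [0.2 0.2] [0.6628 0.2485 0.21  ]
tip [0.5548 0.2959 0.2307] [0.1 0.1] [0.5457 0.2849 0.21  ]
cross [0.5912 0.2816 0.2041] [0.1 0.1] [0.5925 0.2847 0.21  ]
bar+ [0.6186 0.3418 0.1944] [0.2 0.2] [0.6195 0.3455 0.21  ]
bar- [0.5627 0.2212 0.2078] [0.2 0.2] [0.5635 0.2229 0.21  ]
```

The second view shows the crossing at (415,389)/1.5625, which triangulates to (0.591, 0.282, 0.205) and agrees with the text's 0.21. Now I descend and grip.

Request:
apply_moves:
  slide:
    - [0.003,-0.001,-0.033]
    - [0.003,-0.001,-0.033]
    - [0.003,-0.001,-0.033]
    - [0.003,-0.001,-0.033]
    - [0.003,-0.001,-0.033]
    - [0.003,-0.001,-0.033]
    - [0.003,-0.001,-0.033]
    - [0.003,-0.001,-0.033]
    - [0,0,-0.033]
    - [0,0,0]
  rot:
    - [0,0,0]
    - [0,0,0]
    - [0,0,0]
    - [0,0,0]
    - [0,0,0]
    - [0,0,0]
    - [0,0,0]
    - [0,0,0]
    - [0,0,0]
    - [0,0,0]

```text
t: 3.53
position: [0.6029, 0.3099, 0.2056]
tool_rot: [-2.642, -1.698, 0.006]
force: [0.2, -0.2, 0.1]
opening: 1.002
grip_force: 0.0
```

Request:
apply_moves:
  slide:
    - [0,0,0]
    - [0,0,0]
    - [0,0,0]
    - [0,0,0]
    - [0,0,0]
    - [0,0,0]
    - [0,0,0]
    - [0,0,0]
    - [0,0,0]
    - [0,0,0]
  rot:
    - [0,0,0]
    - [0,0,0]
    - [0,0,0]
    - [0,0,0]
    - [0,0,0]
    - [0,0,0]
    - [0,0,0]
    - [0,0,0]
    - [0,0,0]
    - [0,0,0]
  jaw: 25
  squeeze: 30

```text
t: 4.37
position: [0.6039, 0.3104, 0.2081]
tool_rot: [2.643, 1.699, 0.0]
force: [-0.3, 0.1, 0.5]
opening: 0.291
grip_force: 0.0
```

Request:
apply_moves:
  slide:
    - [0,0,0]
    - [0,0,0]
    - [0,0,0]
    - [0,0,0]
    - [0,0,0]
    - [0,0,0]
    - [0,0,0]
    - [0,0,0]
    - [0,0,0]
    - [0,0,0]
  rot:
    - [0,0,0]
    - [0,0,0]
    - [0,0,0]
    - [0,0,0]
    - [0,0,0]
    - [0,0,0]
    - [0,0,0]
    - [0,0,0]
    - [0,0,0]
    - [0,0,0]
  jaw: 0
  squeeze: 80

```text
t: 5.2
position: [0.6041, 0.3103, 0.2082]
tool_rot: [2.642, 1.699, 0.001]
force: [1.6, -0.7, 0.4]
opening: 0.081
grip_force: 78.0
```

Run:
```python
from h import *
import pickle
s=manip.state();i=optics.snapshot('wrist');g=i[120:384,100:452,::-1];cv2.imwrite('pics/w3.png',cv2.resize(g,(800,600),interpolation=cv2.INTER_CUBIC))
pickle.dump(s,open('w3.pkl','wb'));R=cv2.Rodrigues(np.array(s['tool_rot']))[0]
print(s['t'],s['position'],np.degrees(np.arctan2(R[1,1],R[0,1])),R[2],s['force'],s['ft_torque'],s['opening'],s['grip_force'])
```

```text
5.2 [0.6040964  0.31032448 0.20817564] -24.53379953278702 [ 1.88405708e-04  5.79557979e-04 -9.99999814e-01] [ 1.60579919 -0.73953687  0.44271239] [-0.05848362 -0.23158499  0.05166245] 0.08096077540279115 78.01931619644165
```

View pics/w3.png

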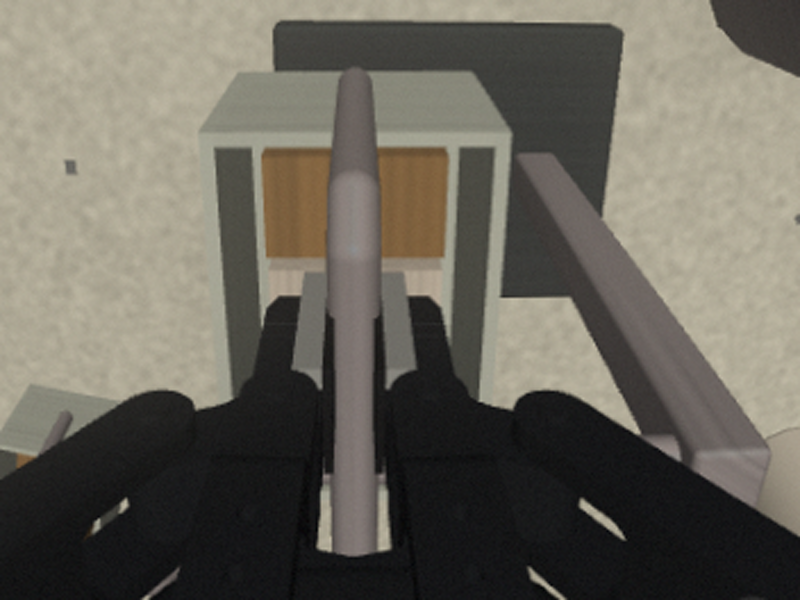

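The bar is gripped between the pads on the +y side, with a clear view of the +y corner at crop (353,180). Lift 37.5 mm, which leaves the tip clear below the bar and the rim below the arm.

Request:
apply_moves:
  slide:
    - [0,0,0.01]
    - [0,0,0.015]
    - [0,0,0.02]
    - [0,0,0.02]
    - [0,0,0.02]
    - [0,0,0.02]
    - [0,0,0.02]
    - [0,0,0.015]
    - [0,0,0.01]
    - [0,0,0]
  rot:
    - [0,0,0]
    - [0,0,0]
    - [0,0,0]
    - [0,0,0]
    - [0,0,0]
    - [0,0,0]
    - [0,0,0]
    - [0,0,0]
    - [0,0,0]
    - [0,0,0]

```text
t: 6.08
position: [0.6042, 0.3105, 0.2465]
tool_rot: [2.642, 1.699, 0.002]
force: [-0.3, -0.4, -3.4]
opening: 0.086
grip_force: 78.0
```

Run:
```python
from h import *
import pickle
s=manip.state();i=optics.snapshot('wrist');g=i[120:384,100:452,::-1];a=cv2.resize(g,(400,300),interpolation=cv2.INTER_CUBIC)
j=optics.snapshot('scene')[165:265,280:413,::-1];b=cv2.resize(j,(400,300),interpolation=cv2.INTER_CUBIC)
cv2.imwrite('pics/w4.png',np.hstack([a,b]))
pickle.dump(s,open('w4.pkl','wb'));R=cv2.Rodrigues(np.array(s['tool_rot']))[0]
print(s['t'],s['position'],np.degrees(np.arctan2(R[1,1],R[0,1])),R[2],s['force'],s['ft_torque'],s['opening'],s['grip_force'])
```

```text
6.0833 [0.6041832  0.31048417 0.24649399] -24.533008558435228 [ 0.00102069  0.0010843  -0.99999889] [-0.25299478 -0.4463337  -3.44142043] [ 0.12727548 -0.12042374  0.03198061] 0.08634894170134666 77.97720551490784
```

View pics/w4.png

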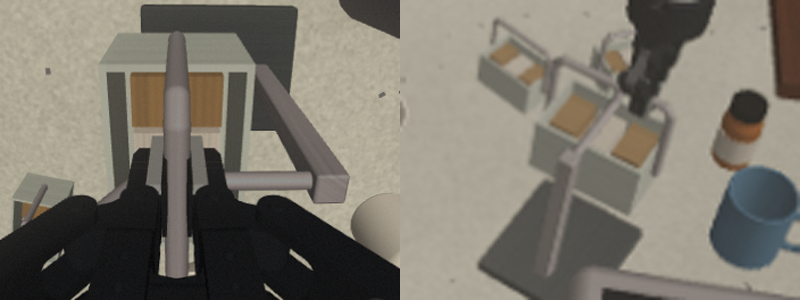

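The caddy is lifted level, force -3.4 N (about 0.35 kg), and the hook arm is now well below the bar. Next I slide outward along the arm.

Request:
apply_moves:
  slide:
    - [-0.011,0.005,0]
    - [-0.022,0.01,0]
    - [-0.04,0.0185,0]
    - [-0.05,0.023,0]
    - [-0.058,0.027,0]
    - [-0.058,0.027,0]
    - [-0.05,0.023,0]
    - [-0.04,0.0185,0]
    - [-0.022,0.01,0]
    - [-0.011,0.005,0]
  rot:
    - [0,0,0]
    - [0,0,0]
    - [0,0,0]
    - [0,0,0]
    - [0,0,0]
    - [0,0,0]
    - [0,0,0]
    - [0,0,0]
    - [0,0,0]
    - [0,0,0]

```text
t: 7.02
position: [0.5121, 0.3528, 0.246]
tool_rot: [2.641, 1.701, 0.001]
force: [-0.3, 0.4, -3.4]
opening: 0.089
grip_force: 78.0
```

Run:
```python
from h import *
s=manip.state();print(s['t'],s['position'],s['force'],s['ft_torque'],s['grip_force'])
a=optics.snapshot('scene');b=optics.snapshot('top')
A=cv2.imread('pics/scene0.png');B=cv2.imread('pics/top0.png')
c=lambda i,x,y,w=100,h=75,:cv2.resize(i[y:y+h,x:x+w],(400,300),interpolation=cv2.INTER_CUBIC)
a=a[:,:,::-1];b=b[:,:,::-1];cv2.imwrite('pics/s5f.png',a);cv2.imwrite('pics/t5f.png',b)
# foot displacement check: template match of a free foot patch
for n,p,q,(x,y,w,h) in [('scene foot',A,a,(300,245,40,25)),('top post',B,b,(160,148,40,25))]:
  r=cv2.matchTemplate(q[y-6:y+h+6,x-6:x+w+6].copy(),p[y:y+h,x:x+w],cv2.TM_CCOEFF_NORMED);print(n,cv2.minMaxLoc(r)[1:4:2])
# tube-hook precise measure: upscaled crops
cv2.imwrite('pics/tube.png',np.hstack([cv2.resize(A[135:205,190:240],(400,560),interpolation=cv2.INTER_CUBIC),cv2.resize(B[150:220,300:350],(400,560),interpolation=cv2.INTER_CUBIC)]))
```

```text
7.0167 [0.51206897 0.35283062 0.245952  ] [-0.34287051  0.43503562 -3.42465483] [ 0.13202409 -0.07111076  0.01409411] 78.01754593849182
scene foot (0.999841570854187, (6, 6))
top post (0.9942626953125, (6, 6))
```

View pics/tube.png

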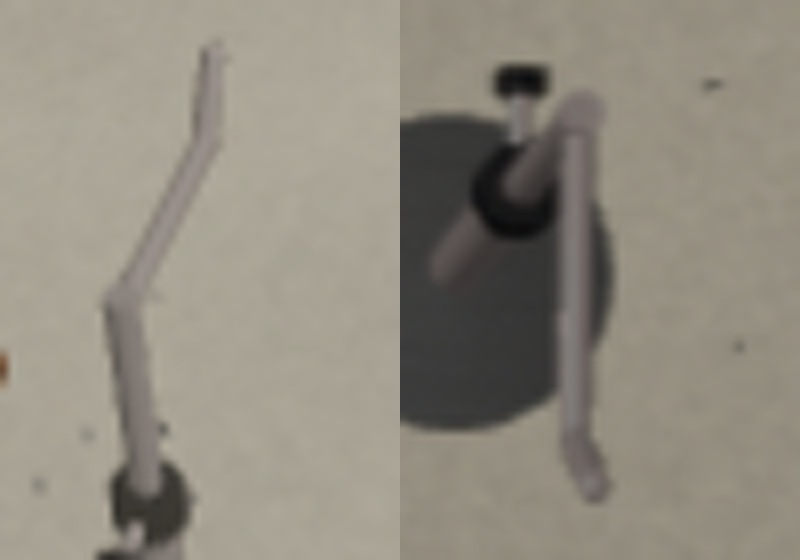

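Run:
```python
from h import *
from scipy.optimize import least_squares
S=optics.camera_model('scene');T=optics.camera_model('top')
fs=lambda x,y:((x+.5)/8-.5+190,(y+.5)/8-.5+135)
ft=lambda x,y:((x+.5)/8-.5+300,(y+.5)/8-.5+150)
obs=[(fs(122,295),ft(183,108)),(fs(207,143),ft(178,438)),(fs(214,47),ft(196,490))]
for a,b in obs:
  X,e=tri([ray(S,a),ray(T,b)]);print(X.round(4),np.round(e,1))
loc=np.array([[0,0,.004],[-.1,0,0],[-.117,0,.033]])
# arm mid points: lateral only in each picture; arm sampled midpoint
def pts(p):
  c,s=np.cos(p[3]),np.sin(p[3]);R=np.array([[c,-s,0],[s,c,0],[0,0,1]]);return loc@R.T+[p[0],p[1],p[2]]
def r(p):
  X=pts(p);return np.r_[(proj(S,X)-[o[0] for o in obs]).ravel(),(proj(T,X)-[o[1] for o in obs]).ravel()]
q=least_squares(r,[.62,-.164,.27,0]);J=np.linalg.inv(q.jac.T@q.jac)
print(q.x.round(4),np.degrees(q.x[3]),'sd/px',np.sqrt(np.diag(J)).round(4));print(q.fun.round(1))
```

```text
[ 0.6218 -0.1639  0.2782] [0. 0.]
[ 0.5205 -0.1611  0.2692] [0.5 0.5]
[ 0.5012 -0.1601  0.3035] [0.3 0.3]
[ 0.6202 -0.1645  0.2716 -0.0392] -2.248056213667612 sd/px [0.0013 0.002  0.0024 0.0218]
[ 0.   0.2 -0.  -0.6 -0.1  0.2  0.1  0.9 -0.2  0.   0.1 -0.9]
```

The square stand hasn't moved. The tube hook reads arm height ≈ 0.270, axis (0.620, -0.1645), yaw ≈ -2.2°, from rod top (122,295), bend (207,143) and tip (214,47) in the left panel. I carry the caddy to in front of that hook, at slide-in height.

Request:
apply_moves:
  slide:
    - [-0.005,-0.028,0.028]
    - [-0.01,-0.056,0.028]
    - [-0.0145,-0.085,0.028]
    - [-0.0193,-0.113,0.028]
    - [-0.0193,-0.113,0.028]
    - [-0.0193,-0.113,0.028]
    - [-0.0193,-0.113,0.028]
    - [-0.0193,-0.113,0.028]
    - [-0.0193,-0.113,0.028]
    - [-0.0193,-0.113,0.028]
  rot:
    - [0,0,0.004]
    - [0,0,0.008]
    - [0,0,0.011]
    - [0,0,0.0146]
    - [0,0,0.0146]
    - [0,0,0.0146]
    - [0,0,0.0146]
    - [0,0,0.0146]
    - [0,0,0.0146]
    - [0,0,0.0146]

```text
t: 7.95
position: [0.4721, 0.1098, 0.3166]
tool_rot: [2.462, 1.95, 0.001]
force: [-0.3, 0.1, -4.8]
opening: 0.084
grip_force: 78.1
```

Request:
apply_moves:
  slide:
    - [-0.0193,-0.113,0]
    - [-0.0193,-0.113,0]
    - [-0.0193,-0.113,0]
    - [-0.0193,-0.113,0]
    - [-0.0193,-0.113,0]
    - [-0.0193,-0.113,0]
    - [-0.0193,-0.113,0]
    - [-0.0145,-0.085,0]
    - [-0.01,-0.056,0]
    - [-0.005,-0.028,0]
  rot:
    - [0,0,0.0146]
    - [0,0,0.0146]
    - [0,0,0.0146]
    - [0,0,0.0146]
    - [0,0,0.0146]
    - [0,0,0.0146]
    - [0,0,0.0146]
    - [0,0,0.011]
    - [0,0,0.008]
    - [0,0,0.004]

```text
t: 8.78
position: [0.4305, -0.1309, 0.3161]
tool_rot: [2.262, 2.178, -0.002]
force: [-0.6, 0.1, -4.1]
opening: 0.08
grip_force: 78.1
```

Request:
apply_moves:
  slide:
    - [0,0,0]
    - [0,0,0]
    - [0,0,0]
    - [0,0,0]
    - [0,0,0]
    - [0,0,0]
    - [0,0,0]
    - [0,0,0]
    - [0,0,0]
    - [0,0,0]
  rot:
    - [0,0,0]
    - [0,0,0]
    - [0,0,0]
    - [0,0,0]
    - [0,0,0]
    - [0,0,0]
    - [0,0,0]
    - [0,0,0]
    - [0,0,0]
    - [0,0,0]

```text
t: 9.62
position: [0.4311, -0.1278, 0.3156]
tool_rot: [2.26, 2.183, 0.0]
force: [-0.0, -0.7, -3.6]
opening: 0.086
grip_force: 78.1
```

Run:
```python
from h import *
s=manip.state();R=cv2.Rodrigues(np.array(s['tool_rot']))[0]
print(s['t'],s['position'],np.degrees(np.arctan2(R[1,1],R[0,1])),R[2],s['force'],s['ft_torque'],s['grip_force'])
a=optics.snapshot('scene')[:,:,::-1];b=optics.snapshot('top')[:,:,::-1];cv2.imwrite('pics/s6.png',a);cv2.imwrite('pics/t6.png',b)
A=cv2.imread('pics/scene0.png');B=cv2.imread('pics/top0.png')
for n,p,q,(x,y,w,h) in [('scene foot',A,a,(305,225,40,35)),('top foot',B,b,(160,148,40,50))]:
  r=cv2.matchTemplate(q[y-6:y+h+6,x-6:x+w+6].copy(),p[y:y+h,x:x+w].copy(),cv2.TM_CCOEFF_NORMED);print(n,cv2.minMaxLoc(r)[1:4:2])
```

```text
9.6167 [ 0.4311252  -0.12779264  0.31559613] -1.9870251997119721 [ 1.77025714e-06  1.19954851e-04 -9.99999993e-01] [-0.0181142  -0.68914502 -3.58911263] [ 0.07988419 -0.00290763  0.04787556] 78.09945344924927
scene foot (0.9380994439125061, (6, 6))
top foot (0.8325971364974976, (6, 6))
```

Request:
apply_moves:
  slide:
    - [0.01,-0.0004,0]
    - [0.02,-0.0008,0]
    - [0.024,-0.001,0]
    - [0.024,-0.001,0]
    - [0.024,-0.001,0]
    - [0.024,-0.001,0]
    - [0.024,-0.001,0]
    - [0.024,-0.001,0]
    - [0.02,-0.0008,0]
    - [0.016,-0.0004,0]
  rot:
    - [0,0,0]
    - [0,0,0]
    - [0,0,0]
    - [0,0,0]
    - [0,0,0]
    - [0,0,0]
    - [0,0,0]
    - [0,0,0]
    - [0,0,0]
    - [0,0,0]

```text
t: 10.55
position: [0.4843, -0.13, 0.3155]
tool_rot: [2.26, 2.183, 0.0]
force: [0.3, 0.1, -3.9]
opening: 0.086
grip_force: 78.1
```

Request:
apply_moves:
  slide:
    - [0.008,-0.0004,0]
    - [0.008,-0.0004,0]
    - [0.008,-0.0004,0]
    - [0.008,-0.0004,0]
    - [0.008,-0.0004,0]
    - [0.008,-0.0004,0]
    - [0.008,-0.0004,0]
    - [0.008,-0.0004,0]
    - [0.008,-0.0004,0]
    - [0.008,-0.0004,0]
  rot:
    - [0,0,0]
    - [0,0,0]
    - [0,0,0]
    - [0,0,0]
    - [0,0,0]
    - [0,0,0]
    - [0,0,0]
    - [0,0,0]
    - [0,0,0]
    - [0,0,0]

```text
t: 11.38
position: [0.5038, -0.131, 0.3156]
tool_rot: [2.26, 2.182, 0.0]
force: [-0.5, 0.2, -4.5]
opening: 0.084
grip_force: 78.1
```

No contact over the tip. I continue inward.

Request:
apply_moves:
  slide:
    - [0.012,0,0]
    - [0.016,-0.0004,0]
    - [0.018,-0.0004,0]
    - [0.018,-0.0004,0]
    - [0.018,-0.0004,0]
    - [0.018,-0.0004,0]
    - [0.018,-0.0004,0]
    - [0.016,-0.0004,0]
    - [0.014,0,0]
    - [0.008,0,0]
  rot:
    - [0,0,0]
    - [0,0,0]
    - [0,0,0]
    - [0,0,0]
    - [0,0,0]
    - [0,0,0]
    - [0,0,0]
    - [0,0,0]
    - [0,0,0]
    - [0,0,0]

```text
t: 12.22
position: [0.5432, -0.1317, 0.3155]
tool_rot: [2.26, 2.183, 0.0]
force: [-0.1, 0.2, -3.9]
opening: 0.086
grip_force: 78.1
```

Request:
apply_moves:
  slide:
    - [0,0,-0.012]
    - [0,0,-0.012]
    - [0,0,-0.012]
    - [0,0,-0.012]
    - [0,0,-0.012]
    - [0,0,-0.012]
    - [0,0,-0.012]
    - [0,0,-0.012]
    - [0,0,-0.012]
    - [0,0,0]
  rot:
    - [0,0,0]
    - [0,0,0]
    - [0,0,0]
    - [0,0,0]
    - [0,0,0]
    - [0,0,0]
    - [0,0,0]
    - [0,0,0]
    - [0,0,0]
    - [0,0,0]

```text
t: 13.05
position: [0.5422, -0.1316, 0.2878]
tool_rot: [-2.259, -2.181, 0.001]
force: [0.2, -1.3, -3.4]
opening: 0.082
grip_force: 78.0
```

Run:
```python
from h import *
s=manip.state();R=cv2.Rodrigues(np.array(s['tool_rot']))[0]
print(s['t'],s['position'],np.degrees(np.arctan2(R[1,1],R[0,1])),s['force'],s['ft_torque'],s['grip_force'])
i=optics.snapshot('wrist')[:,:,::-1];cv2.imwrite('pics/w7.png',i)
```

```text
13.05 [ 0.54224063 -0.13156782  0.28777871] -2.001580916705846 [ 0.19603405 -1.30161592 -3.35624547] [ 0.14993015 -0.0501028  -0.0068747 ] 78.04437518119812
```

Request:
apply_moves:
  slide:
    - [0,0,-0.003]
    - [0,0,-0.003]
    - [0,0,-0.003]
    - [0,0,-0.003]
    - [0,0,-0.003]
    - [0,0,-0.003]
    - [0,0,-0.003]
    - [0,0,-0.003]
    - [0,0,0]
    - [0,0,0]
  rot:
    - [0,0,0]
    - [0,0,0]
    - [0,0,0]
    - [0,0,0]
    - [0,0,0]
    - [0,0,0]
    - [0,0,0]
    - [0,0,0]
    - [0,0,0]
    - [0,0,0]

```text
t: 13.93
position: [0.5426, -0.1317, 0.2825]
tool_rot: [-2.26, -2.182, 0.0]
force: [0.3, -0.4, -4.6]
opening: 0.089
grip_force: 78.1
```

Run:
```python
from h import *
s=manip.state();print(s['t'],s['position'],s['force'],s['ft_torque'],s['grip_force'])
w,sc,tp=[optics.snapshot(n)[:,:,::-1] for n in('wrist','scene','top')]
for n,i in(('w8',w),('s8',sc),('t8',tp)): cv2.imwrite(f'pics/{n}.png',i)
c=lambda i,x,y,w,h:cv2.resize(i[y:y+h,x:x+w],(400,300),interpolation=cv2.INTER_CUBIC)
cv2.imwrite('pics/m8.png',np.vstack([np.hstack([c(sc,165,120,100,75),c(tp,270,145,100,75)]),np.hstack([c(w,0,0,512,384),c(w,150,150,240,180)])]))
```

```text
13.9333 [ 0.5425698  -0.13167328  0.28250537] [ 0.25499736 -0.36157288 -4.5572816 ] [ 0.09773021 -0.00742538 -0.05953843] 78.05155992507935
```

View pics/m8.png

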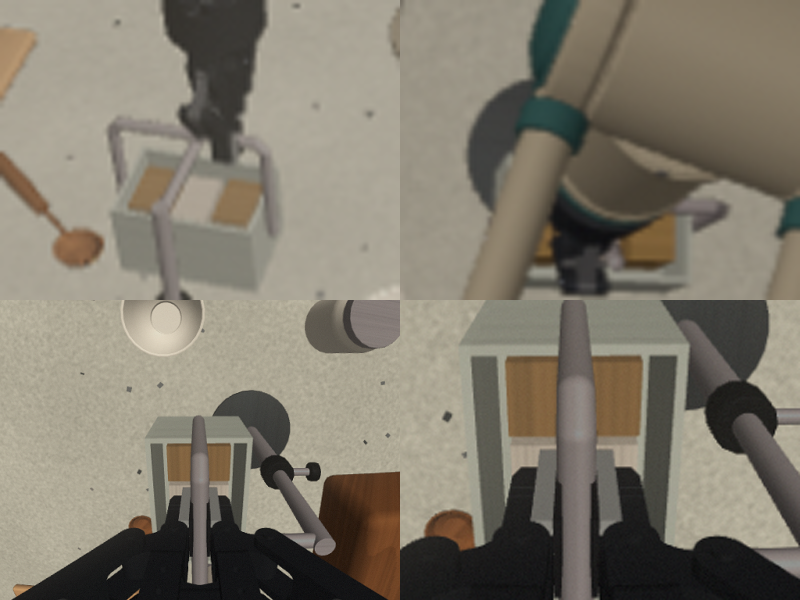

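The bar is above the telescopic arm, inside the tip. The scene crop shows bar corners at about (112,122) and (272,147), with the arm passing under at about (196,138). I check the centring numerically.

Run:
```python
from h import *
S=optics.camera_model('scene')
a=np.radians(-2.0);ex=np.array([np.cos(a),np.sin(a),0]);ey=np.array([-np.sin(a),np.cos(a),0])
t=np.array([.5426,-.1317,.2843])
f=lambda X:((proj(S,X)-[165,120])*4).round(1).tolist()
for d in (.026,.030,.034):
  m=t-d*ey;print(d,f([m-.064*ey,m+.064*ey,m]))
o=np.array([.6202,-.1645,.270]);a=-.0392;e=np.array([np.cos(a),np.sin(a),0])
print('arm',f([o,o-.078*e,o-.078*e+[0,0,.0143],o-.1*e]))
# observed bar: auto centre line columns from the scene image, left upright and right upright profile
i=cv2.imread('pics/s8.png')[120:195,165:265].astype(int).sum(2)
for r in (36,38,40,42): print(r*4,i[r,24:36].tolist(),i[r,60:74].tolist())
```

```text
0.026 [[120.4, 120.8], [273.8, 145.2], [196.3, 132.9]]
0.03 [[115.8, 120.1], [268.9, 144.4], [191.5, 132.1]]
0.034 [[111.1, 119.4], [264.0, 143.7], [186.7, 131.3]]
arm [[160.2, 212.0], [193.1, 146.3], [191.5, 132.7], [201.8, 128.8]]
144 [494, 493, 494, 392, 338, 374, 424, 499, 494, 497, 499, 488] [324, 376, 381, 389, 432, 450, 457, 484, 494, 494, 496, 492, 488, 489]
152 [494, 494, 494, 455, 310, 363, 385, 492, 493, 497, 483, 458] [388, 491, 488, 475, 397, 360, 410, 436, 491, 493, 492, 493, 493, 497]
160 [497, 498, 494, 493, 328, 346, 378, 438, 495, 489, 458, 413] [469, 483, 479, 478, 466, 292, 349, 393, 457, 495, 492, 493, 490, 490]
168 [491, 492, 497, 494, 403, 325, 375, 425, 486, 463, 416, 418] [374, 372, 374, 373, 363, 305, 340, 384, 417, 460, 488, 483, 483, 486]
```

Run:
```python
from h import *
import pickle
S=optics.camera_model('scene')
a=np.radians(-2.0);ex=np.array([np.cos(a),np.sin(a),0]);ey=np.array([-np.sin(a),np.cos(a),0])
t=np.array([.5426,-.1317,.2843]);z=np.array([0,0,1])
f=lambda X:((proj(S,X)-[165,120])*4).round(0).tolist()
W=wristmodel(dict(position=[.5426,-.1317,.2825],tool_rot=[-2.26,-2.182,0]),optics.camera_model('wrist'))
for d in (.026,.030,.034,.038):
  m=t-d*ey
  print(d,'uprights L/R at -20,-35:',f([m-.064*ey-.02*z,m-.064*ey-.035*z,m+.064*ey-.02*z,m+.064*ey-.035*z]),'near rim',f([m+.04*ex-.06*ey-.06*z,m+.04*ex+.06*ey-.06*z]))
  print('   wrist corner top-outer +69, rim +y outer corners',proj(W,[m+.069*ey,m+.06*ey-.04*ex-.06*z,m+.06*ey+.04*ex-.06*z]).round(0).tolist())
i=cv2.imread('pics/s8.png')[120:195,165:265].astype(int).sum(2)
for r in (52,54,56): print(r*4,i[r,24:34].tolist(),i[r,58:74].tolist())
j=cv2.imread('pics/w8.png').astype(int).sum(2)
print('wrist col 205 rows 165-185',j[165:185,205].tolist(),'row190',j[190,170:192].tolist(),j[190,310:335].tolist())
```

```text
0.026 uprights L/R at -20,-35: [[123.0, 140.0], [126.0, 154.0], [275.0, 164.0], [276.0, 178.0]] near rim [[117.0, 209.0], [259.0, 234.0]]
   wrist corner top-outer +69, rim +y outer corners [[258.0, 184.0], [187.0, 166.0], [327.0, 166.0]]
0.03 uprights L/R at -20,-35: [[119.0, 139.0], [121.0, 153.0], [270.0, 163.0], [271.0, 177.0]] near rim [[112.0, 209.0], [254.0, 233.0]]
   wrist corner top-outer +69, rim +y outer corners [[258.0, 194.0], [187.0, 173.0], [327.0, 173.0]]
0.034 uprights L/R at -20,-35: [[114.0, 138.0], [116.0, 152.0], [265.0, 163.0], [266.0, 177.0]] near rim [[108.0, 208.0], [249.0, 232.0]]
   wrist corner top-outer +69, rim +y outer corners [[258.0, 203.0], [188.0, 179.0], [326.0, 179.0]]
0.038 uprights L/R at -20,-35: [[110.0, 137.0], [112.0, 151.0], [261.0, 162.0], [262.0, 176.0]] near rim [[103.0, 207.0], [244.0, 231.0]]
   wrist corner top-outer +69, rim +y outer corners [[258.0, 213.0], [188.0, 186.0], [326.0, 186.0]]
208 [480, 489, 491, 464, 443, 436, 430, 436, 371, 361] [338, 339, 340, 341, 341, 356, 448, 413, 323, 343, 378, 399, 444, 481, 484, 482]
216 [486, 489, 487, 452, 375, 372, 372, 372, 369, 369] [337, 339, 338, 338, 362, 455, 449, 410, 341, 332, 377, 397, 435, 480, 480, 477]
224 [496, 496, 497, 489, 383, 371, 372, 372, 375, 375] [372, 355, 353, 365, 455, 449, 422, 416, 370, 319, 374, 409, 438, 476, 476, 477]
wrist col 205 rows 165-185 [380, 385, 384, 396, 391, 385, 392, 390, 384, 372, 381, 409, 447, 462, 469, 460, 466, 460, 388, 295] row190 [505, 512, 520, 518, 511, 509, 509, 500, 504, 495, 480, 470, 470, 469, 468, 468, 474, 470, 473, 475, 475, 471] [214, 215, 207, 209, 210, 291, 411, 468, 463, 463, 467, 463, 373, 202, 173, 175, 176, 182, 192, 196, 212, 231, 233, 248, 254]
```

The bar middle sits about 4 mm to the -y side of the hook, since the grip offset is nearer 34 mm. I shift +y by 4 mm and feel down.

Request:
apply_moves:
  slide:
    - [0,0.004,0]
    - [0,0.004,0]
    - [0,0.004,0]
    - [0,0.004,0]
    - [0,0,-0.002]
    - [0,0,-0.002]
    - [0,0,-0.002]
    - [0,0,-0.002]
    - [0,0,0]
    - [0,0,0]
  rot:
    - [0,0,0]
    - [0,0,0]
    - [0,0,0]
    - [0,0,0]
    - [0,0,0]
    - [0,0,0]
    - [0,0,0]
    - [0,0,0]
    - [0,0,0]
    - [0,0,0]

```text
t: 14.92
position: [0.5426, -0.1277, 0.2805]
tool_rot: [-2.26, -2.182, 0.0]
force: [-0.1, -0.1, -4.0]
opening: 0.086
grip_force: 78.1
```

Request:
apply_moves:
  slide:
    - [0,0,-0.002]
    - [0,0,-0.002]
    - [0,0,-0.002]
    - [0,0,0]
    - [0,0,0]
    - [0,0,0]
    - [0,0,0]
    - [0,0,0]
    - [0,0,0]
    - [0,0,0]
  rot:
    - [0,0,0]
    - [0,0,0]
    - [0,0,0]
    - [0,0,0]
    - [0,0,0]
    - [0,0,0]
    - [0,0,0]
    - [0,0,0]
    - [0,0,0]
    - [0,0,0]

```text
t: 15.75
position: [0.5426, -0.1277, 0.2791]
tool_rot: [2.26, 2.182, 0.0]
force: [1.0, -0.5, -2.2]
opening: 0.088
grip_force: 78.1
```

Request:
apply_moves:
  slide:
    - [0,0,-0.002]
    - [0,0,0]
    - [0,0,0]
    - [0,0,0]
    - [0,0,0]
    - [0,0,0]
    - [0,0,0]
    - [0,0,0]
    - [0,0,0]
    - [0,0,0]
  rot:
    - [0,0,0]
    - [0,0,0]
    - [0,0,0]
    - [0,0,0]
    - [0,0,0]
    - [0,0,0]
    - [0,0,0]
    - [0,0,0]
    - [0,0,0]
    - [0,0,0]

```text
t: 16.58
position: [0.5426, -0.1277, 0.2787]
tool_rot: [2.26, 2.182, 0.0]
force: [-1.0, 0.9, 0.1]
opening: 0.086
grip_force: 78.6
```

Request:
apply_moves:
  slide:
    - [0,0,-0.002]
    - [0,0,0]
    - [0,0,0]
    - [0,0,0]
    - [0,0,0]
    - [0,0,0]
    - [0,0,0]
    - [0,0,0]
    - [0,0,0]
    - [0,0,0]
  rot:
    - [0,0,0]
    - [0,0,0]
    - [0,0,0]
    - [0,0,0]
    - [0,0,0]
    - [0,0,0]
    - [0,0,0]
    - [0,0,0]
    - [0,0,0]
    - [0,0,0]

```text
t: 17.42
position: [0.5427, -0.1277, 0.2782]
tool_rot: [2.26, 2.182, 0.0]
force: [-0.6, 1.7, 2.7]
opening: 0.086
grip_force: 79.0
```

Contact felt: the bar rests on the hook at TCP z 0.2787. I ease back 0.5 mm and open gently.

Request:
apply_moves:
  slide:
    - [0,0,0.002]
    - [0,0,0]
    - [0,0,0]
    - [0,0,0]
    - [0,0,0]
    - [0,0,0]
    - [0,0,0]
    - [0,0,0]
    - [0,0,0]
    - [0,0,0]
  rot:
    - [0,0,0]
    - [0,0,0]
    - [0,0,0]
    - [0,0,0]
    - [0,0,0]
    - [0,0,0]
    - [0,0,0]
    - [0,0,0]
    - [0,0,0]
    - [0,0,0]
  squeeze: 20

```text
t: 18.25
position: [0.5426, -0.1277, 0.2785]
tool_rot: [2.26, 2.182, 0.0]
force: [0.3, 0.5, -0.1]
opening: 0.084
grip_force: 78.8
```

Request:
apply_moves:
  slide:
    - [0,0,0]
    - [0,0,0]
    - [0,0,0]
    - [0,0,0]
    - [0,0,0]
    - [0,0,0]
    - [0,0,0]
    - [0,0,0]
    - [0,0,0]
    - [0,0,0]
  rot:
    - [0,0,0]
    - [0,0,0]
    - [0,0,0]
    - [0,0,0]
    - [0,0,0]
    - [0,0,0]
    - [0,0,0]
    - [0,0,0]
    - [0,0,0]
    - [0,0,0]
  jaw: 16

```text
t: 19.08
position: [0.5426, -0.1277, 0.2786]
tool_rot: [2.26, 2.182, 0.0]
force: [-0.1, 0.7, 0.1]
opening: 0.183
grip_force: 0.0
```

Request:
apply_moves:
  slide:
    - [0,0,0]
    - [0,0,0]
    - [0,0,0]
    - [0,0,0]
    - [0,0,0]
    - [0,0,0]
    - [0,0,0]
    - [0,0,0]
    - [0,0,0]
    - [0,0,0]
  rot:
    - [0,0,0]
    - [0,0,0]
    - [0,0,0]
    - [0,0,0]
    - [0,0,0]
    - [0,0,0]
    - [0,0,0]
    - [0,0,0]
    - [0,0,0]
    - [0,0,0]
  jaw: 50

```text
t: 19.92
position: [0.5426, -0.1277, 0.2786]
tool_rot: [2.26, 2.182, 0.0]
force: [0.5, -0.3, 0.1]
opening: 0.587
grip_force: 0.0
```

Run:
```python
from h import *
s=manip.state();print(s['t'],s['position'],s['force'],s['ft_torque'],s['opening'],s['grip_force'])
w=optics.snapshot('wrist')[:,:,::-1];sc=optics.snapshot('scene')[:,:,::-1]
cv2.imwrite('pics/w9.png',w);cv2.imwrite('pics/s9.png',sc)
j=cv2.imread('pics/w8.png').astype(int).sum(2);k=w.astype(int).sum(2)
for n,q in(('w8',j),('w9',k)):print(n,q[165:190:1,205].tolist(),'R',q[165:190,308].tolist())
i=sc[120:195,165:265].astype(int).sum(2)
for r in (38,40,42,54): print(r*4,i[r,24:36].tolist(),i[r,60:74].tolist())
```

```text
19.9167 [ 0.54259086 -0.12769778  0.2785792 ] [ 0.45070624 -0.29580259  0.13905103] [-0.02725763 -0.01195647  0.03507257] 0.5866876717162551 0.0
w8 [380, 385, 384, 396, 391, 385, 392, 390, 384, 372, 381, 409, 447, 462, 469, 460, 466, 460, 388, 295, 272, 269, 266, 275, 259] R [377, 382, 390, 379, 382, 379, 388, 386, 376, 381, 387, 416, 456, 470, 473, 473, 475, 430, 308, 210, 210, 207, 208, 215, 214]
w9 [392, 389, 386, 389, 392, 396, 395, 400, 394, 388, 391, 392, 423, 462, 475, 476, 471, 472, 443, 350, 273, 281, 281, 279, 281] R [389, 390, 396, 389, 399, 394, 390, 391, 392, 374, 389, 395, 431, 465, 474, 479, 474, 476, 442, 314, 210, 214, 218, 211, 208]
152 [496, 493, 494, 494, 455, 305, 362, 381, 496, 497, 494, 492] [485, 453, 448, 419, 398, 384, 416, 445, 457, 480, 493, 493, 493, 494]
160 [495, 498, 496, 494, 492, 357, 348, 381, 442, 500, 497, 472] [496, 500, 491, 488, 493, 472, 326, 345, 378, 418, 493, 493, 491, 490]
168 [491, 495, 497, 495, 493, 402, 325, 374, 426, 494, 476, 444] [396, 414, 428, 434, 451, 444, 358, 335, 384, 438, 482, 482, 482, 485]
216 [486, 490, 487, 486, 441, 374, 372, 387, 393, 422, 422, 436] [340, 338, 339, 345, 405, 464, 416, 344, 338, 378, 396, 446, 480, 479]
```

The caddy stayed level on release. I retract straight up.

Request:
apply_moves:
  slide:
    - [0,0,0.01]
    - [0,0,0.02]
    - [0,0,0.04]
    - [0,0,0.05]
    - [0,0,0.06]
    - [0,0,0.06]
    - [0,0,0.06]
    - [0,0,0.06]
    - [0,0,0.06]
    - [0,0,0.04]
  rot:
    - [0,0,0]
    - [0,0,0]
    - [0,0,0]
    - [0,0,0]
    - [0,0,0]
    - [0,0,0]
    - [0,0,0]
    - [0,0,0]
    - [0,0,0]
    - [0,0,0]

```text
t: 20.85
position: [0.543, -0.1278, 0.3963]
tool_rot: [2.258, 2.18, 0.002]
force: [-0.6, 0.9, 0.2]
opening: 0.584
grip_force: 0.0
```

Request:
apply_moves:
  slide:
    - [-0.08,0.04,0]
    - [-0.1,0.06,0]
    - [-0.1,0.06,0]
    - [-0.1,0.06,0]
    - [-0.1,0.06,0]
    - [-0.1,0.06,0]
    - [-0.08,0.06,0]
    - [-0.04,0.03,0]
    - [0,0,0]
    - [0,0,0]
  rot:
    - [0,0,0]
    - [0,0,0]
    - [0,0,0]
    - [0,0,0]
    - [0,0,0]
    - [0,0,0]
    - [0,0,0]
    - [0,0,0]
    - [0,0,0]
    - [0,0,0]

```text
t: 21.68
position: [0.3682, -0.0204, 0.3943]
tool_rot: [2.257, 2.181, 0.002]
force: [1.0, 0.1, -0.2]
opening: 0.582
grip_force: 0.0
```

Run:
```python
from h import *
import time
ss=[];
for k in range(3):
  ss.append(optics.snapshot('scene')[:,:,::-1].astype(int))
s=manip.state();print(s['t'],s['position'],s['force'])
print('motion',[np.abs(ss[k+1]-ss[k])[110:220,170:260].mean().round(2) for k in(0,1)],'noise ref',np.abs(ss[1]-ss[0])[250:290,190:240].mean().round(2))
i=ss[-1][120:195,165:265].sum(2)
for r in (38,40,42,54): print(r*4,i[r,24:36].tolist(),i[r,60:74].tolist())
A=cv2.imread('pics/scene0.png').astype(int);D=np.abs(ss[-1]-A).sum(2)>90
for n,(x,y,w,h) in dict(bowl=(250,190,35,28),canister=(235,232,28,42),mug=(382,220,38,36),jar=(385,195,18,27),spoon=(160,155,32,35),can=(128,175,26,36),foot=(305,235,50,37),c1=(305,172,26,30),c2=(344,172,26,25)).items(): print(n,D[y:y+h,x:x+w].sum(),end='; ')
t=optics.snapshot('top')[:,:,::-1];cv2.imwrite('pics/t10.png',t);cv2.imwrite('pics/s10.png',ss[-1])
S=optics.camera_model('scene');f=lambda X:((proj(S,X)-[165,120])*4).round(0).tolist()
```

```text
21.8333 [ 0.36890258 -0.02092944  0.39340964] [-0.47818177  1.06852196  0.70155446]
motion [np.float64(0.31), np.float64(0.31)] noise ref 0.3
152 [491, 490, 491, 488, 451, 303, 361, 379, 491, 494, 491, 487] [482, 450, 446, 416, 396, 380, 412, 443, 450, 478, 490, 488, 490, 490]
160 [492, 494, 491, 491, 487, 352, 346, 377, 439, 495, 493, 469] [492, 496, 488, 482, 487, 470, 321, 345, 375, 414, 490, 489, 488, 488]
168 [488, 491, 491, 490, 488, 400, 324, 371, 421, 490, 472, 440] [393, 411, 427, 431, 448, 439, 355, 336, 382, 433, 478, 478, 479, 482]
216 [481, 485, 484, 481, 437, 368, 369, 385, 387, 419, 421, 430] [337, 336, 336, 344, 402, 461, 412, 341, 337, 375, 393, 443, 476, 472]
bowl 0; canister 0; mug 0; jar 0; spoon 0; can 0; foot 17; c1 23; c2 0; [ WARN:0@1.503] global loadsave.cpp:1063 imwrite_ Unsupported depth image for selected encoder is fallbacked to CV_8U.
```

```bash
python3 -c "
from station import manip
print(manip.job_done())"
```

```text
the job is handed in; nothing more can be done
None
```

The largest caddy now hangs level and still behind the tip of the telescopic hook, centred to within about 3 mm by my estimate. The square stand and the other things on the counter have not moved, and I handed the job in at about 22 s.

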